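Turn the worn rest arm end for end on the sloping grinding fixture

ROBOT

A 6-joint arm with a two-finger parallel gripper is mounted at the origin on the work surface. World frame = base frame: x ahead of the robot, y to its left, z up, the work surface at z = 0. Lengths are in m, angles in rad, forces in N, time in s.
With the tool pointing down it reaches from about 0.4 to 0.825 m from the base axis. Payload 7 kg.
Tool frame: the origin (TCP) lies between the finger pads; the fingertips stand 22 mm ahead of it and the grasp point (between the pads) lies 3 mm ahead of it; z points along the fingers, y is the direction in which the jaws open and shut (so a half turn about z gives the same grasp; the last joint's range is limited). The gripper opens to 88 mm and grips with 3 to 60 N. Pads are 19 mm wide; open, the fingers measure 130 mm over their backs; the gripper's body (78 mm by 193 mm) begins 47 mm behind the grasp point.
Start: joints at [1.416, 0.359, 0.012, 0, -1.224, -0.288], TCP at [0.289, 0.61, 0.249] pointing down, gripper open.
Joint ranges: [-3.07, 3.07], [-1.43, 2.12], [-1.02, 1.25], [-3.03, 1.67], [-3.05, -0], [-3.03, 3.03]. Speed limits (rad/s): [2.39, 2.39, 3.01, 3.14, 3.14, 3.14].

INTERFACE

Orientations are given as [roll, pitch, yaw] about the fixed x, y, z axes, in that order (R = Rz(yaw) Ry(pitch) Rx(roll)).
In Python, from station import * gives the robot as it stands. The module is installed in compiled form; this text tells all that it offers.
- The arm moves only by the tool move_arm, never from a script. Its argument "rows" is a list of rows, each an object with "delta_rot": the turn, a rotation vector about the world's x, y, z in degrees, a list of three; "delta_pos": the shift along the world's x, y, z in cm, a list of three; "hand": the finger opening in cm, from 0 to 8.76. A call has exactly 10 rows; each row shifts and turns the commanded pose from where the row before left it; what a row does not reach is not made up. A row lasts 1/10 s, in which the tool goes at most 50 mm and 8.59 degrees, less where a joint would pass 70% of its speed; a pose out of reach is approached as far as the arm can. A call is refused whole if a number of a shift passes 5 or a number of a turn 8.59, either way. A call with a gripper value outside its range is refused whole. The fingers move at their own pace and stop on an object; "force" is the grip in N (left out, the last holds). Time passes only in rows, so rows that do not move let the fingers close, or fill a call up. It gives the time, the measured TCP pose, the force and the opening at its end, in the units of the state.
- get_state(): the state, without advancing time (a new reading comes with each control period).
- grab_frame(name): name is "side" or "top"; returns the picture (420x560x3 uint8, blue, green, red); there is no depth.
- camera_info(name): a dict with "camera_matrix" (3x3 intrinsics, pixels), "world_from_camera" (4x4, takes a point from camera to world coordinates). Camera axes: x right, y down, z forward; pixel columns grow to the right and rows downward; lengths in m; the calibration is good to about 2 mm. A picture is of the moment at which its call begins. camera_info takes no time and is no camera call.
- job_done(): hands the job in, once; it reports no verdict.
The state is a dict: "t": time; "q": joint angles; "qd": joint speeds; "joint_efforts": joint torques, N m; "eef_pos": TCP position; "ee_rot": TCP orientation; "force": force on the tool from outside, world axes, zero at the start; "moment": the same for the moment, N m; "width": finger opening in m.
Only numpy, scipy, OpenCV 4.12 (cv2) and the standard library are available. Lean on these libraries where they do the work, as an engineer would, in place of code of your own. Each camera call takes 0.05 s, during which the arm holds its last target.

TASK

The rest arm on the sloping blue fixture plate hangs from its pivot pin by its green eye and has been working on its red end, which now is worn. Lift the arm off the pin, turn it end for end and refit it with the red eye on the pin and the green nose between the two small guide blocks, lying flat and fully down on the plate. Set it down rather than dropping it, let go, and leave the bottle, the spindle, the wrench and the tray where they are.

Things in the scene. Friction and masses are not known exactly. Their poses are not given: they have to be found in the camera images.
- deck: Blue sloping plate, 240 x 120 mm, fixed, inclined 30 degrees. Origin: middle of its upper face, 110 mm above the table. x runs straight up the slope, y level across it, z is the face's upward normal. Its stand covers about 250 x 130 mm of table under it.
- guides (a point): Midpoint between the two steel guide blocks, on the plate's face near its low edge (x = -91 mm, y = 0, z = 0 in the plate's frame; axes as the plate's). Each block is 34 mm long (x), 10 mm wide, 10 mm high, centred at y = -23 or +23 mm; the gap between them is 36 mm.
- pin_foot (a point): Foot of the brass pivot pin, where its axis meets the plate's upper face: x = 50 mm, y = 0, z = 0 in the plate's frame. The pin is 14 mm in diameter, stands 30 mm out of the face along the plate's z and tapers to 8 mm over its last 9 mm. It is plain: nothing locks the arm on it.
- rest_mid (a point): Middle of the loose rest arm (196 mm long, 0.25 to 0.5 kg), half-way up its grip: a straight-sided bar with black top, 24 mm wide (y), 50 mm long (x), 26 mm high from the arm's flat underside, which lies 13 mm below this point. The arm's x axis runs from its green to its red end, z out of its top. At the start it lies flat on the plate, green eye on the pin, red nose between the guides.
- rest_red (a point): Centre of the red eye's hole at the arm's underside, x = +50 mm on the arm. The eye is round, 40 mm in diameter, 14 mm thick, with a through hole of 18 mm; beyond it a red nose 16 mm wide, 14 mm thick, ends at x = +98 mm. Axes as the arm's.
- rest_green (a point): Centre of the green eye's hole at the arm's underside, x = -50 mm on the arm. Same shape as the red end: eye 40 mm in diameter, 14 mm thick, hole 18 mm, green nose 16 mm wide that ends at x = -98 mm. Axes as the arm's.
- oil_bottle: Bystander: white bottle with a red cap, 56 mm in diameter, 130 mm high, standing. Origin at the centre of its underside.
- spindle: Bystander: stepped steel spindle standing on end, 60 mm in diameter at the foot, 110 mm high. Origin at the centre of its underside.
- wrench: Bystander: steel wrench about 180 mm long, lying along its x axis. Origin at its underside.
- tray: Bystander: open blue parts tray 120 x 160 x 40 mm. Origin at the centre of its underside.

How it is judged:
By the outcome, as a careful person would: the job done as asked, in the order asked, and still so for the second after the job is handed in, with the robot touching nothing.
It also fails if it takes over 42 s, if anything falls off the work surface, if the arm or the gripper's body presses on something with over 40 N, if the wrist force passes 120 N, or if a joint passes its speed limit or range.

## Working session

There is one attempt and no reset: what is moved stays moved. The work goes in short steps, Python scripts to look and compute and a tool call to move; the robot and the scene stay as the last step left them, time stands still between calls to the robot, and variables do not carry over. Pictures are saved under pics/ and viewed, and the job is handed in when it is done.

Besides the shell and the picture viewer there is one more tool, called after ">>>" by a JSON object that holds its "op" and its "data", one argument or row to a line. move_arm: Moves the arm, as the interface text tells. Its arguments: {"type":"object","properties":{"rows":{"type":"array"},"force":{"type":"number"}},"required":["rows"]}

```bash
mkdir -p pics
python3 - <<'E'
from station import *
import cv2
s=get_state();print({k:s[k] for k in s})
for n in("side","top"):
    cv2.imwrite(f"pics/{n}0.png",grab_frame(n));c=camera_info(n);print(n,c["camera_matrix"],c["world_from_camera"])
E
```

```text
{'t': 0.0, 'q': array([ 1.41611509e+00,  3.59388426e-01,  1.10382474e-02, -3.66465283e-04,
       -1.22407836e+00, -2.88118082e-01]), 'qd': array([-7.32791907e-04, -3.35264470e-04,  2.80034332e-04, -7.87214821e-04,
        2.18689016e-04, -5.77011857e-05]), 'joint_efforts': array([-2.68888016e-04, -5.82726502e+01,  2.93058944e+01,  6.99716717e+00,
        6.95528928e-03, -1.82381032e-04]), 'eef_pos': array([0.28902788, 0.60948121, 0.24760974]), 'ee_rot': array([ 3.13992982e+00, -1.33540463e-04, -4.42924019e-01]), 'force': array([ 0.10779879, -0.61921259,  0.28750379]), 'moment': array([-0.00542606, -0.02792575,  0.01198388]), 'width': 0.08792288392302923}
side [[525.49901847   0.         278.45577737]
 [  0.         525.49901847 203.27382908]
 [  0.           0.           1.        ]] [[ 8.96914241e-01 -2.83669322e-01  3.39229361e-01  2.33434905e-02]
 [-4.42204527e-01 -5.75342617e-01  6.88066879e-01 -1.01648232e+00]
 [-1.03564537e-05 -7.67145741e-01 -6.41472845e-01  1.04508642e+00]
 [ 0.00000000e+00  0.00000000e+00  0.00000000e+00  1.00000000e+00]]
top [[399.59043876   0.         282.85327327]
 [  0.         399.59043876 215.85772278]
 [  0.           0.           1.        ]] [[-0.01332037 -0.98893026  0.14778199  0.38588777]
 [-0.99951246  0.00899495 -0.02989874  0.00827935]
 [ 0.02823848 -0.1481082  -0.98856793  1.09173583]
 [ 0.          0.          0.          1.        ]]
```

View pics/side0.png

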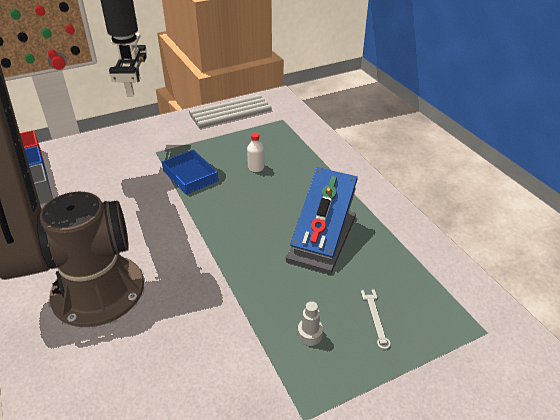

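View pics/top0.png

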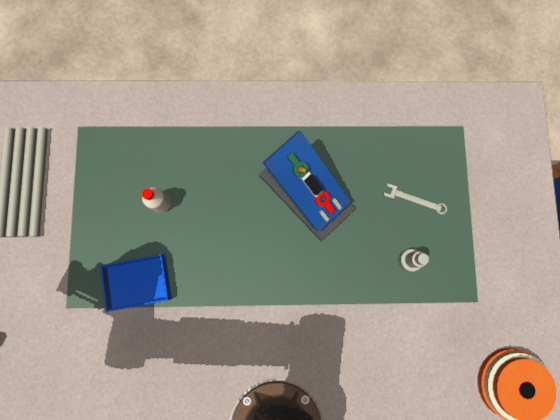

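Run:
```python
import cv2
a=cv2.imread("pics/side0.png")[155:280,270:370];b=cv2.imread("pics/top0.png")[120:250,250:370]
cv2.imwrite("pics/za.png",cv2.resize(a,None,fx=4.6,fy=4.6,interpolation=2)); cv2.imwrite("pics/zb.png",cv2.resize(b,None,fx=4.6,fy=4.6,interpolation=2))
for n,(x0,y0,x1,y1) in {"side":(270,155,370,280),"top":(250,120,370,250)}.items():
    im=cv2.imread(f"pics/{n}0.png");h=cv2.cvtColor(im,cv2.COLOR_BGR2HSV)
    def m(lo,hi):
        k=cv2.inRange(h,lo,hi);z=k*0;z[y0:y1,x0:x1]=k[y0:y1,x0:x1];return z
    bl=m((100,120,60),(125,255,255));cs,_=cv2.findContours(bl,0,2)
    c=cv2.convexHull(max(cs,key=cv2.contourArea));
    for e in(2,3,4,6): print(n,e,cv2.approxPolyDP(c,e,True).reshape(-1,2).tolist())
    for nm,lo,hi in(("red",(0,150,90),(8,255,255)),("green",(45,120,40),(75,255,255)),("brass",(15,100,80),(35,255,255)),("black",(0,0,0),(180,255,35))):
        k=m(lo,hi);cs,_=cv2.findContours(k,0,2)
        for c in cs:
            if cv2.contourArea(c)>8: print(nm,cv2.contourArea(c),cv2.boundingRect(c),cv2.minAreaRect(c))
```

```text
side 2 [[316, 167], [356, 176], [332, 257], [291, 245]]
side 3 [[316, 167], [356, 176], [332, 257], [291, 245]]
side 4 [[316, 167], [356, 176], [332, 257], [291, 245]]
side 6 [[316, 167], [356, 176], [332, 257], [291, 245]]
red 189.5 (311, 219, 15, 24) ((318.0, 230.5), (23.0, 14.0), 90.0)
brass 16.5 (326, 188, 5, 7) ((328.3000183105469, 190.8999786376953), (6.324554920196533, 3.7947328090667725), 71.56504821777344)
top 2 [[298, 131], [350, 200], [318, 231], [263, 162]]
top 3 [[298, 131], [350, 200], [318, 231], [263, 162]]
top 4 [[298, 131], [350, 200], [318, 231], [263, 162]]
top 6 [[298, 131], [350, 200], [318, 231], [263, 162]]
red 173.5 (315, 192, 19, 21) ((326.0000305175781, 202.00001525878906), (21.21320343017578, 14.142135620117188), 45.0)
green 130.5 (288, 153, 20, 24) ((296.0, 164.99998474121094), (24.041629791259766, 14.142135620117188), 45.0)
brass 29.0 (298, 166, 8, 7) ((301.5000305175781, 169.5), (7.071067810058594, 5.656853675842285), 45.0)
```

View pics/za.png

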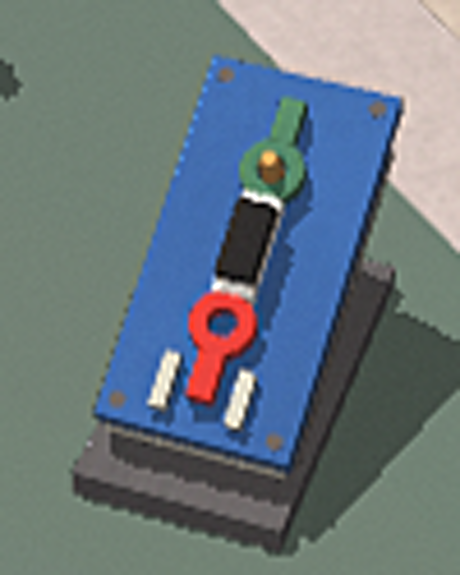

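View pics/zb.png

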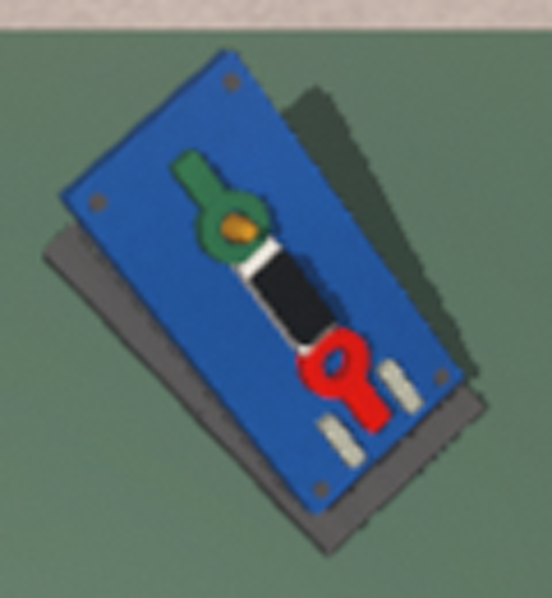

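```bash
cat > geo.py <<'E'
import numpy as np, cv2
from scipy.optimize import least_squares
from scipy.spatial.transform import Rotation as Ro
from station import camera_info
C={n:(np.array(camera_info(n)["camera_matrix"]),np.array(camera_info(n)["world_from_camera"])) for n in("side","top")}
def P(n):
    K,T=C[n];return K@np.linalg.inv(T)[:3]
def proj(n,X):
    h=np.c_[np.atleast_2d(X),np.ones(len(np.atleast_2d(X)))]@P(n).T;return h[:,:2]/h[:,2:]
def tri(a,b):
    h=cv2.triangulatePoints(P("side"),P("top"),np.array(a,float).reshape(2,1),np.array(b,float).reshape(2,1)).ravel();return h[:3]/h[3]
def ray(n,uv,z):
    K,T=C[n];d=T[:3,:3]@np.linalg.inv(K)@[uv[0],uv[1],1];o=T[:3,3];return o+d*(z-o[2])/d[2]
def Rd(phi): return Ro.from_euler('z',phi).as_matrix()@Ro.from_euler('y',-30,degrees=True).as_matrix()
E
cat > fit.py <<'E'
from geo import *
zs={"side":((270,155),[(213,57),(402,98),(95,413),(291,468)]),"top":((250,120),[(62,195),(230,48),(316,514),(464,378)])}
px={n:(np.array(p)+.5)/4.6-.5+o for n,(o,p) in zs.items()}
X=np.array([tri(px["side"][i],px["top"][i]) for i in range(4)]);print(X.round(4),X.mean(0))
L=np.array([[.12,.06,0],[.12,-.06,0],[-.12,.06,0],[-.12,-.06,0]])
f=lambda p:np.concatenate([(proj(n,L@Rd(p[2]).T+[p[0],p[1],.11])-px[n]).ravel() for n in px])
r=least_squares(f,[.6,-.08,.65]);p=r.x;print(p,np.degrees(p[2]),r.fun.round(2))
for n in px:
    g=lambda p:(proj(n,L@Rd(p[2]).T+[p[0],p[1],.11])-px[n]).ravel()
    print(n,least_squares(g,p).x)
R=Rd(p[2]);o=np.r_[p[:2],.11]
W=lambda v:R@v+o
for nm,v in(("pintop",[.05,0,.03]),("redc",[-.05,0,.014]),("g1",[-.091,.023,.01]),("g2",[-.091,-.023,.01]),("red nose",[-.098,0,.014])):
    print(nm,[((proj(n,W(np.array(v)))[0]-zs[n][0]+.5)*4.6).round(0) for n in px])
E
python3 fit.py
```

```text
[[ 0.6558  0.0256  0.1642]
 [ 0.7357 -0.0637  0.1659]
 [ 0.5014 -0.1167  0.0484]
 [ 0.5813 -0.2056  0.0474]] [ 0.61855541 -0.09009447  0.10648282]
[ 0.61700425 -0.090773    0.74166629] 42.49434809180236 [-0.48 -1.01 -0.39 -0.71 -0.87 -0.18 -0.81 -0.57  0.86  0.2   0.8  -0.56
  0.31 -0.1   0.43 -1.12]
side [ 0.61737451 -0.09362723  0.74398606]
top [ 0.61600898 -0.08918887  0.7381474 ]
pintop [array([267., 157.]), array([250., 229.])]
redc [array([221., 321.]), array([339., 360.])]
g1 [array([164., 378.]), array([345., 439.])]
g2 [array([239., 398.]), array([403., 384.])]
red nose [array([197., 397.]), array([384., 422.])]
```

```bash
cat >> fit.py <<'E'
print('----')
zs["side"][1].extend([(165,380),(240,399),(222,322),(268,157)]);zs["top"][1].extend([(341,441),(400,387),(337,361),(243,229)])
L=np.r_[L,[[-.091,.023,.01],[-.091,-.023,.01],[-.05,0,.012],[.05,0,.03]]]
px={n:(np.array(p)+.5)/4.6-.5+o for n,(o,p) in zs.items()}
r=least_squares(f,[.6,-.08,.65],loss='soft_l1');p=r.x;print(p,np.degrees(p[2]),f(p).round(1))
R=Rd(p[2]);o=np.r_[p[:2],.11];np.savez("deck.npz",R=R,o=o)
print(R,o)
from station import get_state
s=get_state()
for sg in(1,-1):
    y=sg*R[:,1];z=-R[:,2];Rt=np.c_[np.cross(y,z),y,z]
    R0=Ro.from_euler('xyz',s['ee_rot']).as_matrix()
    print(sg,np.degrees(Ro.from_matrix(Rt@R0.T).as_rotvec()),Ro.from_matrix(Rt).as_euler('xyz'))
    print('grasp tcp',o+R@[0,0,.013+.003-.003])
E
python3 fit.py|sed -n '/----/,$p'
```

```text
----
[ 0.61683993 -0.09061159  0.74062047] 42.43442735251139 [-0.5 -1.  -0.4 -0.7 -1.  -0.2 -0.9 -0.6 -0.5 -0.6 -0.5 -0.4 -0.4 -0.1
 -0.3 -0.1  0.8  0.2  0.8 -0.5  0.2 -0.   0.4 -1.   0.7 -0.5  0.5 -0.7
 -0.2 -0.3  1.3 -0.1]
[[ 0.63917008 -0.67474598 -0.36902502]
 [ 0.58434716  0.73805004 -0.33737299]
 [ 0.5         0.          0.8660254 ]] [ 0.61683993 -0.09061159  0.11      ]
1 [  34.90390172    5.13625649 -109.26158276] [-3.14159265  0.52359878 -2.40097218]
grasp tcp [ 0.61204261 -0.09499744  0.12125833]
-1 [  4.79992348 -31.41778158  66.20284133] [ 3.14159265 -0.52359878  0.74062047]
grasp tcp [ 0.61204261 -0.09499744  0.12125833]
```

>>> {"op": "move_arm", "data": {
  "rows": [
    {"delta_rot": [1.75,0.25,-5.45],"delta_pos": [1.4,-3.7,0.4],"hand": 8.0},
    {"delta_rot": [1.75,0.25,-5.45],"delta_pos": [1.4,-3.7,0.4],"hand": 8.0},
    {"delta_rot": [1.75,0.25,-5.45],"delta_pos": [1.4,-3.7,0.4],"hand": 8.0},
    {"delta_rot": [1.75,0.25,-5.45],"delta_pos": [1.4,-3.7,0.4],"hand": 8.0},
    {"delta_rot": [1.75,0.25,-5.45],"delta_pos": [1.4,-3.7,0.4],"hand": 8.0},
    {"delta_rot": [1.75,0.25,-5.45],"delta_pos": [1.4,-3.7,0.4],"hand": 8.0},
    {"delta_rot": [1.75,0.25,-5.45],"delta_pos": [1.4,-3.7,0.4],"hand": 8.0},
    {"delta_rot": [1.75,0.25,-5.45],"delta_pos": [1.4,-3.7,0.4],"hand": 8.0},
    {"delta_rot": [1.75,0.25,-5.45],"delta_pos": [1.4,-3.7,0.4],"hand": 8.0},
    {"delta_rot": [1.75,0.25,-5.45],"delta_pos": [1.4,-3.7,0.4],"hand": 8.0}
  ]
}}

```text
t: 1.1
eef_pos: [0.4292, 0.2382, 0.2887]
ee_rot: [-2.994, 0.26, -1.385]
force: [1.5, 0.2, -0.1]
width: 0.0799
```

```bash
cat > st.py <<'E'
from geo import *; from station import get_state
import sys
s=get_state();d=np.load("deck.npz");R,o=d["R"],d["o"]
Rt=Ro.from_euler('xyz',s['ee_rot']).as_matrix()
print("t",s['t'],"q",s['q'].round(3),"pos",s['eef_pos'].round(4),"F",s['force'].round(1),"M",s['moment'].round(2),"w",round(s['width'],4))
print("in deck mm",(R.T@(s['eef_pos']-o)*1e3).round(1), "F deck",(R.T@s['force']).round(1))
for sg in(1,-1):
    y=sg*R[:,1];z=-R[:,2];Rg=np.c_[np.cross(y,z),y,z]; print(sg,"rot to go deg",np.degrees(Ro.from_matrix(Rg@Rt.T).as_rotvec()).round(2), "in deck axes",(R.T@np.degrees(Ro.from_matrix(Rg@Rt.T).as_rotvec())).round(2))
if len(sys.argv)>3:
    t=np.array([float(a) for a in sys.argv[1:4]])/1e3
    print("shift to go cm",((o+R@t-s['eef_pos'])*100).round(2))
E
python3 st.py 0 0 120
```

```text
t 1.1 q [ 0.811 -0.1   -0.412 -0.144 -0.99  -0.582] pos [0.4292 0.2382 0.2887] F [ 1.5  0.2 -0.1] M [-0.82  0.16 -0.06] w 0.0799
in deck mm [161.6 369.3 113.1] F deck [ 1.  -0.8 -0.7]
1 rot to go deg [ 17.44   2.77 -54.5 ] in deck axes [-14.49  -9.72 -54.57]
-1 rot to go deg [-26.85 -47.74 113.09] in deck axes [ 11.49 -17.12 123.96]
shift to go cm [ 14.34 -36.93  -7.48]
```

>>> {"op": "move_arm", "data": {
  "rows": [
    {"delta_rot": [1.75,0.27,-5.45],"delta_pos": [1.43,-3.7,-0.75],"hand": 6.0},
    {"delta_rot": [1.75,0.27,-5.45],"delta_pos": [1.43,-3.7,-0.75],"hand": 6.0},
    {"delta_rot": [1.75,0.27,-5.45],"delta_pos": [1.43,-3.7,-0.75],"hand": 6.0},
    {"delta_rot": [1.75,0.27,-5.45],"delta_pos": [1.43,-3.7,-0.75],"hand": 6.0},
    {"delta_rot": [1.75,0.27,-5.45],"delta_pos": [1.43,-3.7,-0.75],"hand": 6.0},
    {"delta_rot": [1.75,0.27,-5.45],"delta_pos": [1.43,-3.7,-0.75],"hand": 6.0},
    {"delta_rot": [1.75,0.27,-5.45],"delta_pos": [1.43,-3.7,-0.75],"hand": 6.0},
    {"delta_rot": [1.75,0.27,-5.45],"delta_pos": [1.43,-3.7,-0.75],"hand": 6.0},
    {"delta_rot": [1.75,0.27,-5.45],"delta_pos": [1.43,-3.7,-0.75],"hand": 6.0},
    {"delta_rot": [1.75,0.27,-5.45],"delta_pos": [1.43,-3.7,-0.75],"hand": 6.0}
  ]
}}

```text
t: 2.1
eef_pos: [0.5724, -0.1319, 0.213]
ee_rot: [-3.142, 0.525, -2.402]
force: [1.2, 1.1, -0.2]
width: 0.0599
```

```bash
python3 st.py 0 0 26
python3 - <<'E'
from station import *
import cv2
for n,(x0,y0,x1,y1) in {"side":(230,120,380,280),"top":(220,110,380,250)}.items():
    cv2.imwrite(f"pics/{n}1.png",cv2.resize(grab_frame(n)[y0:y1,x0:x1],None,fx=3.7,fy=3.7,interpolation=2))
E
```

```text
t 2.1 q [-0.189  0.154 -0.25  -0.535 -0.907 -0.363] pos [ 0.5724 -0.1319  0.213 ] F [ 1.2  1.1 -0.2] M [-0.95  0.97 -0.02] w 0.0599
in deck mm [ -1.   -0.5 119.5] F deck [ 1.3  0.  -1. ]
1 rot to go deg [-0.05  0.05  0.05] in deck axes [0.03 0.07 0.05]
-1 rot to go deg [  66.51   60.74 -155.79] in deck axes [ 1.1000e-01 -5.0000e-02 -1.7995e+02]
shift to go cm [ 3.48  3.25 -8.05]
```

View pics/side1.png

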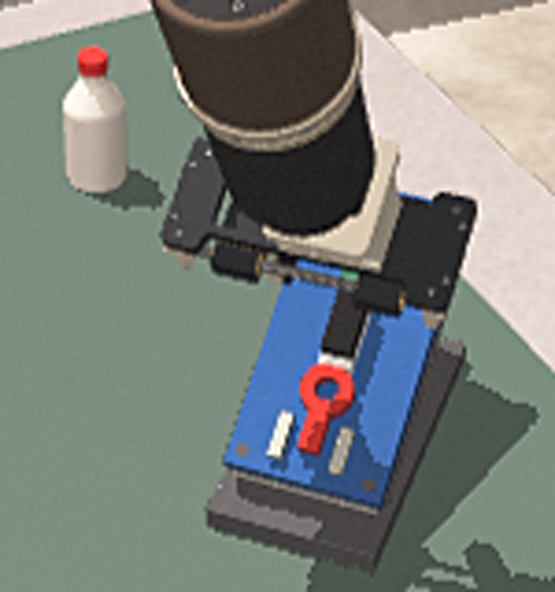

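View pics/top1.png

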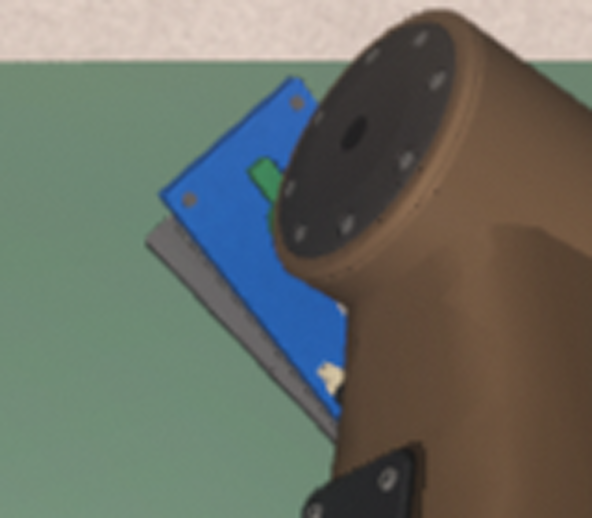

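>>> {"op": "move_arm", "data": {
  "rows": [
    {"delta_rot": [0,0,0],"delta_pos": [0.4,0.37,-0.9],"hand": 6.0},
    {"delta_rot": [0,0,0],"delta_pos": [0.4,0.37,-0.9],"hand": 6.0},
    {"delta_rot": [0,0,0],"delta_pos": [0.4,0.37,-0.9],"hand": 6.0},
    {"delta_rot": [0,0,0],"delta_pos": [0.4,0.37,-0.9],"hand": 6.0},
    {"delta_rot": [0,0,0],"delta_pos": [0.4,0.37,-0.9],"hand": 6.0},
    {"delta_rot": [0,0,0],"delta_pos": [0.4,0.37,-0.9],"hand": 6.0},
    {"delta_rot": [0,0,0],"delta_pos": [0.4,0.37,-0.9],"hand": 6.0},
    {"delta_rot": [0,0,0],"delta_pos": [0.3,0.3,-0.7],"hand": 6.0},
    {"delta_rot": [0,0,0],"delta_pos": [0.2,0.2,-0.6],"hand": 6.0},
    {"delta_rot": [0,0,0],"delta_pos": [0.15,0.15,-0.4],"hand": 6.0}
  ],
  "force": 20
}}

```text
t: 3.2
eef_pos: [0.6068, -0.0975, 0.1329]
ee_rot: [-3.14, 0.524, -2.397]
force: [0.3, -0.8, -0.3]
width: 0.0599
```

```bash
python3 st.py 0 0 26
```

```text
t 3.2 q [-0.121  0.273 -0.286 -0.595 -0.746 -0.316] pos [ 0.6068 -0.0975  0.1329] F [ 0.3 -0.8 -0.3] M [-1.08  1.17  0.01] w 0.0599
in deck mm [ 0.9  1.7 25.9] F deck [-0.4 -0.8 -0.1]
1 rot to go deg [ 0.04  0.05 -0.2 ] in deck axes [-0.05  0.01 -0.2 ]
-1 rot to go deg [-66.31 -60.72 155.7 ] in deck axes [-2.000e-02 -7.000e-02  1.798e+02]
shift to go cm [ 0.05 -0.18 -0.03]
```

>>> {"op": "move_arm", "data": {
  "rows": [
    {"delta_rot": [0,0,-0.2],"delta_pos": [0.05,-0.1,0],"hand": 6.0},
    {"delta_rot": [0,0,0],"delta_pos": [0,-0.05,0],"hand": 3.5},
    {"delta_rot": [0,0,0],"delta_pos": [0,0,0],"hand": 3.2},
    {"delta_rot": [0,0,0],"delta_pos": [0,0,0],"hand": 2.0},
    {"delta_rot": [0,0,0],"delta_pos": [0,0,0],"hand": 2.0},
    {"delta_rot": [0,0,0],"delta_pos": [0,0,0],"hand": 2.0},
    {"delta_rot": [0,0,0],"delta_pos": [0,0,0],"hand": 2.0},
    {"delta_rot": [0,0,0],"delta_pos": [0,0,0],"hand": 2.0},
    {"delta_rot": [0,0,0],"delta_pos": [0,0,0],"hand": 2.0},
    {"delta_rot": [0,0,0],"delta_pos": [0,0,0],"hand": 2.0}
  ],
  "force": 8
}}

```text
t: 4.2
eef_pos: [0.6072, -0.0992, 0.1337]
ee_rot: [-3.14, 0.524, -2.4]
force: [-1.9, 0.4, 3.0]
width: 0.0238
```

```bash
python3 st.py 0 0 26
```

```text
t 4.2 q [-0.123  0.273 -0.285 -0.594 -0.746 -0.318] pos [ 0.6072 -0.0992  0.1337] F [-1.9  0.4  3. ] M [-0.76  1.36  0.22] w 0.0238
in deck mm [ 0.6  0.2 27. ] F deck [0.5 1.6 3.2]
1 rot to go deg [0.04 0.08 0.  ] in deck axes [ 0.07  0.03 -0.04]
-1 rot to go deg [-66.52 -60.66 155.82] in deck axes [-5.0000e-02  1.1000e-01  1.7996e+02]
shift to go cm [ 0.01 -0.02 -0.12]
```

>>> {"op": "move_arm", "data": {
  "rows": [
    {"delta_rot": [0,0,0],"delta_pos": [0,0,0],"hand": 1.8},
    {"delta_rot": [0,0,0],"delta_pos": [0,0,0],"hand": 1.8},
    {"delta_rot": [0,0,0],"delta_pos": [-0.11,-0.1,0.26],"hand": 1.8},
    {"delta_rot": [0,0,0],"delta_pos": [-0.22,-0.2,0.52],"hand": 1.8},
    {"delta_rot": [0,0,0],"delta_pos": [-0.22,-0.2,0.52],"hand": 1.8},
    {"delta_rot": [0,0,0],"delta_pos": [-0.22,-0.2,0.52],"hand": 1.8},
    {"delta_rot": [0,0,0],"delta_pos": [-0.22,-0.2,0.52],"hand": 1.8},
    {"delta_rot": [0,0,0],"delta_pos": [-0.22,-0.2,0.52],"hand": 1.8},
    {"delta_rot": [0,0,0],"delta_pos": [-0.37,-0.34,0.87],"hand": 1.8},
    {"delta_rot": [0,0,0],"delta_pos": [-0.37,-0.34,0.87],"hand": 1.8}
  ],
  "force": 35
}}

```text
t: 5.2
eef_pos: [0.5874, -0.1173, 0.1803]
ee_rot: [-3.14, 0.524, -2.4]
force: [-0.9, 0.1, -5.0]
width: 0.0236
```

```bash
python3 st.py 0 0 80
```

```text
t 5.2 q [-0.157  0.2   -0.27  -0.554 -0.835 -0.35 ] pos [ 0.5874 -0.1173  0.1803] F [-0.9  0.1 -5. ] M [-1.58  1.72 -0.02] w 0.0236
in deck mm [ 0.7  0.2 80.8] F deck [-3.   0.7 -4. ]
1 rot to go deg [0.05 0.07 0.  ] in deck axes [ 0.07  0.02 -0.04]
-1 rot to go deg [-66.51 -60.65 155.83] in deck axes [-4.0000e-02  1.1000e-01  1.7996e+02]
shift to go cm [-0.   -0.03 -0.1 ]
```

>>> {"op": "move_arm", "data": {
  "rows": [
    {"delta_rot": [-1.85,-1.69,4.33],"delta_pos": [0,0,0],"hand": 1.8},
    {"delta_rot": [-3.14,-2.87,7.36],"delta_pos": [0,0,0],"hand": 1.8},
    {"delta_rot": [-3.14,-2.87,7.36],"delta_pos": [0,0,0],"hand": 1.8},
    {"delta_rot": [-3.14,-2.87,7.36],"delta_pos": [0,0,0],"hand": 1.8},
    {"delta_rot": [-3.14,-2.87,7.36],"delta_pos": [0,0,0],"hand": 1.8},
    {"delta_rot": [-3.14,-2.87,7.36],"delta_pos": [0,0,0],"hand": 1.8},
    {"delta_rot": [-3.14,-2.87,7.36],"delta_pos": [0,0,0],"hand": 1.8},
    {"delta_rot": [-3.14,-2.87,7.36],"delta_pos": [0,0,0],"hand": 1.8},
    {"delta_rot": [-3.14,-2.87,7.36],"delta_pos": [0,0,0],"hand": 1.8},
    {"delta_rot": [-3.14,-2.87,7.36],"delta_pos": [0,0,0],"hand": 1.8}
  ]
}}

```text
t: 6.2
eef_pos: [0.5876, -0.1173, 0.1803]
ee_rot: [-2.62, 0.07, -0.953]
force: [0.6, -0.5, -4.3]
width: 0.0239
```

```bash
python3 st.py 0 0 80
```

```text
t 6.2 q [-0.158  0.2   -0.269 -0.557 -0.836  1.081] pos [ 0.5876 -0.1173  0.1803] F [ 0.6 -0.5 -4.3] M [-1.6   1.85  0.02] w 0.0239
in deck mm [ 0.9  0.  80.7] F deck [-2.  -0.8 -3.8]
1 rot to go deg [ 30.25  27.75 -70.88] in deck axes [ 1.200e-01  7.000e-02 -8.191e+01]
-1 rot to go deg [-36.33 -33.05  84.92] in deck axes [-7.000e-02  1.200e-01  9.809e+01]
shift to go cm [-0.03 -0.03 -0.1 ]
```

>>> {"op": "move_arm", "data": {
  "rows": [
    {"delta_rot": [-3.14,-2.87,7.36],"delta_pos": [0,0,0],"hand": 1.8},
    {"delta_rot": [-3.14,-2.87,7.36],"delta_pos": [0,0,0],"hand": 1.8},
    {"delta_rot": [-3.14,-2.87,7.36],"delta_pos": [0,0,0],"hand": 1.8},
    {"delta_rot": [-3.14,-2.87,7.36],"delta_pos": [0,0,0],"hand": 1.8},
    {"delta_rot": [-3.14,-2.87,7.36],"delta_pos": [0,0,0],"hand": 1.8},
    {"delta_rot": [-3.14,-2.87,7.36],"delta_pos": [0,0,0],"hand": 1.8},
    {"delta_rot": [-3.14,-2.87,7.36],"delta_pos": [0,0,0],"hand": 1.8},
    {"delta_rot": [-3.14,-2.87,7.36],"delta_pos": [0,0,0],"hand": 1.8},
    {"delta_rot": [-3.14,-2.87,7.36],"delta_pos": [0,0,0],"hand": 1.8},
    {"delta_rot": [-3.14,-2.87,7.36],"delta_pos": [0,0,0],"hand": 1.8}
  ]
}}

```text
t: 7.2
eef_pos: [0.5876, -0.1173, 0.1803]
ee_rot: [-3.011, -0.509, 0.478]
force: [0.1, 0.1, -4.7]
width: 0.0234
```

```bash
python3 st.py 0 0 80
```

```text
t 7.2 q [-0.158  0.201 -0.268 -0.556 -0.838  2.564] pos [ 0.5876 -0.1173  0.1803] F [ 0.1  0.1 -4.7] M [-1.74  1.81  0.  ] w 0.0234
in deck mm [ 0.8  0.  80.6] F deck [-2.2 -0.  -4.2]
1 rot to go deg [  61.59   56.41 -144.52] in deck axes [ 7.0000e-02  8.0000e-02 -1.6692e+02]
-1 rot to go deg [-4.9  -4.41 11.31] in deck axes [-0.05  0.05 13.08]
shift to go cm [-0.03 -0.03 -0.1 ]
```

>>> {"op": "move_arm", "data": {
  "rows": [
    {"delta_rot": [-2.45,-2.2,5.65],"delta_pos": [0,0,0],"hand": 1.8},
    {"delta_rot": [-2.45,-2.2,5.65],"delta_pos": [0,0,0],"hand": 1.8},
    {"delta_rot": [0,0,0],"delta_pos": [0,0,0],"hand": 1.8},
    {"delta_rot": [0,0,0],"delta_pos": [0,0,0],"hand": 1.8},
    {"delta_rot": [0,0,0],"delta_pos": [0,0,0],"hand": 1.8},
    {"delta_rot": [0,0,0],"delta_pos": [0,0,0],"hand": 1.8},
    {"delta_rot": [0,0,0],"delta_pos": [0,0,0],"hand": 1.8},
    {"delta_rot": [0,0,0],"delta_pos": [0,0,0],"hand": 1.8},
    {"delta_rot": [0,0,0],"delta_pos": [0,0,0],"hand": 1.8},
    {"delta_rot": [0,0,0],"delta_pos": [0,0,0],"hand": 1.8}
  ]
}}

```text
t: 8.2
eef_pos: [0.5877, -0.117, 0.1795]
ee_rot: [-3.137, -0.523, 0.733]
force: [-0.2, 0.8, -4.9]
width: 0.0237
```

```bash
python3 st.py 0 0 80
cat > shot.py <<'E'
from station import *
import cv2,sys
t=sys.argv[1]
for n,(x0,y0,x1,y1) in {"side":(270,150,370,265),"top":(250,120,370,250)}.items():
    im=grab_frame(n);cv2.imwrite(f"pics/full_{n}{t}.png",im)
    cv2.imwrite(f"pics/{n}{t}.png",cv2.resize(im[y0:y1,x0:x1],None,fx=4.6,fy=4.6,interpolation=2))
E
python3 shot.py 2
```

```text
t 8.2 q [-0.156  0.202 -0.269 -0.554 -0.836  2.784] pos [ 0.5877 -0.117   0.1795] F [-0.2  0.8 -4.9] M [-1.78  1.72  0.  ] w 0.0237
in deck mm [ 0.7  0.2 79.9] F deck [-2.1  0.8 -4.4]
1 rot to go deg [  66.24   60.6  -155.58] in deck axes [-4.0000e-02  3.0000e-02 -1.7963e+02]
-1 rot to go deg [-0.13 -0.16  0.31] in deck axes [-0.02 -0.03  0.37]
shift to go cm [-0.04 -0.06 -0.03]
```

View pics/side2.png

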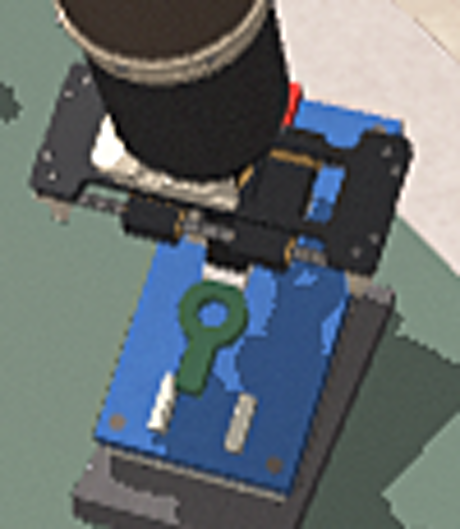

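View pics/top2.png

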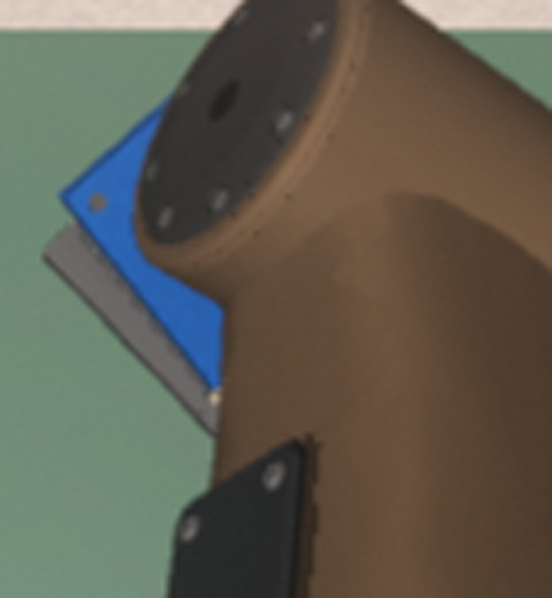

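```bash
cat > hole.py <<'E'
from geo import *
d=np.load("deck.npz");R,o=d["R"],d["o"]
def rp(n,uv,h):
    K,T=C[n];v=R.T@T[:3,:3]@np.linalg.inv(K)@[uv[0],uv[1],1];p=R.T@(T[:3,3]-o);return ((p+v*(h-p[2])/v[2])*1e3).round(1)
def cen(f,lo,hi,box):
    h=cv2.cvtColor(cv2.imread(f),cv2.COLOR_BGR2HSV);k=cv2.inRange(h,lo,hi);z=k*0;x0,y0,x1,y1=box;z[y0:y1,x0:x1]=k[y0:y1,x0:x1]
    cs,hi_=cv2.findContours(z,cv2.RETR_CCOMP,cv2.CHAIN_APPROX_NONE)
    c=max(cs,key=cv2.contourArea)
    out=[]
    for i,cc in enumerate(cs):
        if hi_[0][i][3]>=0: out.append((len(cc),cc.reshape(-1,2).mean(0)))
    return cv2.contourArea(c),cv2.boundingRect(c),out
print(cen("pics/side0.png",(0,150,90),(8,255,255),(270,155,370,280)))
print(cen("pics/full_side2.png",(45,100,30),(80,255,255),(270,200,345,240)))
Z=lambda u,v,y0:((u+.5)/4.6-.5+270,(v+.5)/4.6-.5+y0)
print("red0",rp("side",Z(222,322,155),.012),"nose",rp("side",Z(200,401,155),.014))
print("grn2",rp("side",Z(213,313,150),.065),"nose end",rp("side",Z(192,392,150),.067))
print("g1,g2 now",rp("side",Z(161,403,150),.010),rp("side",Z(239,423,150),.010))
E
python3 hole.py
```

```text
(189.5, (311, 219, 15, 24), [(20, array([317.95, 224.95]))])
(2.5, (314, 211, 8, 4), [])
red0 [-50.1  -1.   12. ] nose [-100.2   -3.3   14. ]
grn2 [-49.2  -1.7  65. ] nose end [-97.6  -4.6  67. ]
g1,g2 now [-92.9  23.3  10. ] [-92.5 -24.1  10. ]
```

>>> {"op": "move_arm", "data": {
  "rows": [
    {"delta_rot": [-0.13,-0.13,0.3],"delta_pos": [0,0,0],"hand": 1.8},
    {"delta_rot": [0,0,0],"delta_pos": [0.15,0.13,-0.35],"hand": 1.8},
    {"delta_rot": [0,0,0],"delta_pos": [0.15,0.13,-0.35],"hand": 1.8},
    {"delta_rot": [0,0,0],"delta_pos": [0.15,0.13,-0.35],"hand": 1.8},
    {"delta_rot": [0,0,0],"delta_pos": [0.15,0.14,-0.35],"hand": 1.8},
    {"delta_rot": [0,0,0],"delta_pos": [0.15,0.14,-0.35],"hand": 1.8},
    {"delta_rot": [0,0,0],"delta_pos": [0.15,0.14,-0.35],"hand": 1.8},
    {"delta_rot": [0,0,0],"delta_pos": [0.11,0.1,-0.26],"hand": 1.8},
    {"delta_rot": [0,0,0],"delta_pos": [0.07,0.07,-0.17],"hand": 1.8},
    {"delta_rot": [0,0,0],"delta_pos": [0,0,0],"hand": 1.8}
  ]
}}

```text
t: 9.3
eef_pos: [0.5985, -0.1071, 0.1539]
ee_rot: [-3.141, -0.523, 0.74]
force: [-0.0, 0.5, -5.3]
width: 0.0238
```

```bash
python3 st.py 0.8 0.2 40; python3 shot.py 3
```

```text
t 9.3 q [-0.138  0.241 -0.279 -0.575 -0.786  2.807] pos [ 0.5985 -0.1071  0.1539] F [-0.   0.5 -5.3] M [-1.77  1.8   0.03] w 0.0238
in deck mm [ 0.6  0.2 50.4] F deck [-2.4  0.4 -4.8]
1 rot to go deg [  66.35   60.73 -155.89] in deck axes [-5.0000e-02  5.0000e-02 -1.7998e+02]
-1 rot to go deg [-0.   -0.05  0.  ] in deck axes [-0.03 -0.03  0.02]
shift to go cm [ 0.4   0.36 -0.89]
```

View pics/side3.png

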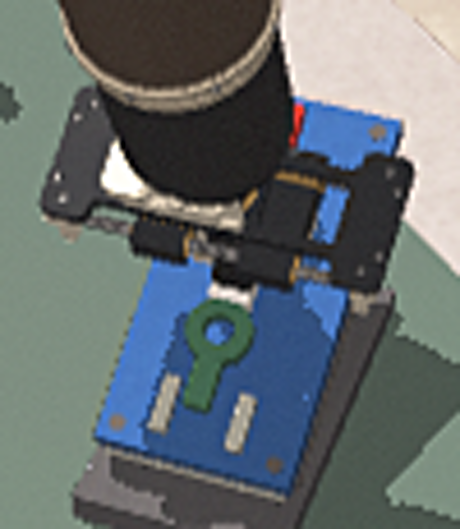

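>>> {"op": "move_arm", "data": {
  "rows": [
    {"delta_rot": [0,0,0],"delta_pos": [0.05,0.045,-0.115],"hand": 1.8},
    {"delta_rot": [0,0,0],"delta_pos": [0.05,0.045,-0.115],"hand": 1.8},
    {"delta_rot": [0,0,0],"delta_pos": [0.05,0.045,-0.115],"hand": 1.8},
    {"delta_rot": [0,0,0],"delta_pos": [0.05,0.045,-0.115],"hand": 1.8},
    {"delta_rot": [0,0,0],"delta_pos": [0.05,0.045,-0.115],"hand": 1.8},
    {"delta_rot": [0,0,0],"delta_pos": [0.05,0.045,-0.115],"hand": 1.8},
    {"delta_rot": [0,0,0],"delta_pos": [0.05,0.045,-0.115],"hand": 1.8},
    {"delta_rot": [0,0,0],"delta_pos": [0.05,0.045,-0.115],"hand": 1.8},
    {"delta_rot": [0,0,0],"delta_pos": [0.05,0.045,-0.115],"hand": 1.8},
    {"delta_rot": [0,0,0],"delta_pos": [0.05,0.045,-0.115],"hand": 1.8}
  ]
}}

```text
t: 10.4
eef_pos: [0.6035, -0.1027, 0.1426]
ee_rot: [-3.141, -0.523, 0.74]
force: [-1.8, -0.5, -3.6]
width: 0.0234
```

```bash
python3 st.py 0.7 0.2 27
```

```text
t 10.4 q [-0.13   0.259 -0.282 -0.585 -0.764  2.815] pos [ 0.6035 -0.1027  0.1426] F [-1.8 -0.5 -3.6] M [-2.    2.1   0.02] w 0.0234
in deck mm [ 0.7  0.1 37.3] F deck [-3.2  0.8 -2.3]
1 rot to go deg [  66.38   60.71 -155.89] in deck axes [-4.0000e-02  2.0000e-02 -1.7999e+02]
-1 rot to go deg [ 0.   -0.03  0.01] in deck axes [-0.01 -0.03  0.01]
shift to go cm [ 0.37  0.36 -0.89]
```

>>> {"op": "move_arm", "data": {
  "rows": [
    {"delta_rot": [0,0,0],"delta_pos": [0.04,0.035,-0.09],"hand": 1.8},
    {"delta_rot": [0,0,0],"delta_pos": [0.04,0.035,-0.09],"hand": 1.8},
    {"delta_rot": [0,0,0],"delta_pos": [0.04,0.035,-0.09],"hand": 1.8},
    {"delta_rot": [0,0,0],"delta_pos": [0.04,0.035,-0.09],"hand": 1.8},
    {"delta_rot": [0,0,0],"delta_pos": [0.04,0.035,-0.09],"hand": 1.8},
    {"delta_rot": [0,0,0],"delta_pos": [0.04,0.035,-0.09],"hand": 1.8},
    {"delta_rot": [0,0,0],"delta_pos": [0.04,0.035,-0.09],"hand": 1.8},
    {"delta_rot": [0,0,0],"delta_pos": [0.04,0.035,-0.09],"hand": 1.8},
    {"delta_rot": [0,0,0],"delta_pos": [0.04,0.035,-0.09],"hand": 1.8},
    {"delta_rot": [0,0,0],"delta_pos": [0,0,0],"hand": 1.8}
  ]
}}

```text
t: 11.4
eef_pos: [0.607, -0.0996, 0.1344]
ee_rot: [-3.141, -0.523, 0.74]
force: [-2.5, -2.4, -5.4]
width: 0.0234
```

```bash
python3 st.py 0.7 0.2 27
```

```text
t 11.4 q [-0.124  0.272 -0.283 -0.592 -0.75   2.821] pos [ 0.607  -0.0996  0.1344] F [-2.5 -2.4 -5.4] M [-2.51  2.49 -0.04] w 0.0234
in deck mm [ 0.7 -0.  27.8] F deck [-5.7 -0.1 -2.9]
1 rot to go deg [  66.37   60.71 -155.89] in deck axes [-5.0000e-02  3.0000e-02 -1.7998e+02]
-1 rot to go deg [ 0.   -0.04  0.01] in deck axes [-0.02 -0.03  0.02]
shift to go cm [ 0.01  0.04 -0.07]
```

>>> {"op": "move_arm", "data": {
  "rows": [
    {"delta_rot": [0,0,0],"delta_pos": [-0.05,-0.045,-0.04],"hand": 1.8},
    {"delta_rot": [0,0,0],"delta_pos": [-0.05,-0.045,-0.04],"hand": 1.8},
    {"delta_rot": [0,0,0],"delta_pos": [0,0,0],"hand": 1.8},
    {"delta_rot": [0,0,0],"delta_pos": [0.01,0.01,-0.02],"hand": 1.8},
    {"delta_rot": [0,0,0],"delta_pos": [0.01,0.01,-0.02],"hand": 1.8},
    {"delta_rot": [0,0,0],"delta_pos": [0.01,0.01,-0.02],"hand": 1.8},
    {"delta_rot": [0,0,0],"delta_pos": [0,0,0],"hand": 1.8},
    {"delta_rot": [0,0,0],"delta_pos": [0,0,0],"hand": 1.8},
    {"delta_rot": [0,0,0],"delta_pos": [0,0,0],"hand": 1.8},
    {"delta_rot": [0,0,0],"delta_pos": [0,0,0],"hand": 1.8}
  ]
}}

```text
t: 12.4
eef_pos: [0.6064, -0.1002, 0.1333]
ee_rot: [-3.141, -0.523, 0.74]
force: [-0.5, -0.1, -4.0]
width: 0.0234
```

```bash
python3 st.py -0.8 0.2 26
```

```text
t 12.4 q [-0.126  0.273 -0.284 -0.594 -0.748  2.825] pos [ 0.6064 -0.1002  0.1333] F [-0.5 -0.1 -4. ] M [-1.75  1.8  -0.02] w 0.0234
in deck mm [-0.6 -0.1 27.2] F deck [-2.4  0.2 -3.3]
1 rot to go deg [  66.4    60.71 -155.88] in deck axes [-3.0000e-02  1.0000e-02 -1.7998e+02]
-1 rot to go deg [ 0.   -0.02  0.01] in deck axes [-0.   -0.02  0.02]
shift to go cm [ 0.02  0.05 -0.12]
```

Pin contact has eased. I'll keep lowering until the plate carries the arm.

>>> {"op": "move_arm", "data": {
  "rows": [
    {"delta_rot": [0,0,0],"delta_pos": [0.01,0.01,-0.03],"hand": 1.8},
    {"delta_rot": [0,0,0],"delta_pos": [0.01,0.01,-0.03],"hand": 1.8},
    {"delta_rot": [0,0,0],"delta_pos": [0.01,0.01,-0.03],"hand": 1.8},
    {"delta_rot": [0,0,0],"delta_pos": [0,0,0],"hand": 1.8},
    {"delta_rot": [0,0,0],"delta_pos": [0,0,0],"hand": 1.8},
    {"delta_rot": [0,0,0],"delta_pos": [0,0,0],"hand": 1.8},
    {"delta_rot": [0,0,0],"delta_pos": [0,0,0],"hand": 1.8},
    {"delta_rot": [0,0,0],"delta_pos": [0,0,0],"hand": 1.8},
    {"delta_rot": [0,0,0],"delta_pos": [0,0,0],"hand": 1.8},
    {"delta_rot": [0,0,0],"delta_pos": [0,0,0],"hand": 1.8}
  ]
}}

```text
t: 13.4
eef_pos: [0.6065, -0.1001, 0.1331]
ee_rot: [3.141, -0.523, 0.741]
force: [-5.7, -1.2, 3.1]
width: 0.024
```

```bash
python3 st.py -0.8 0.2 26; python3 shot.py 4
```

```text
t 13.4 q [-0.126  0.274 -0.284 -0.594 -0.748  2.826] pos [ 0.6065 -0.1001  0.1331] F [-5.7 -1.2  3.1] M [-1.25  2.42  0.44] w 0.024
in deck mm [-0.6 -0.  27. ] F deck [-2.8  2.9  5.2]
1 rot to go deg [-66.42 -60.71 155.87] in deck axes [1.0000e-02 1.0000e-02 1.7998e+02]
-1 rot to go deg [ 0.01  0.   -0.01] in deck axes [ 0.   -0.01 -0.02]
shift to go cm [ 0.01  0.04 -0.1 ]
```

View pics/side4.png

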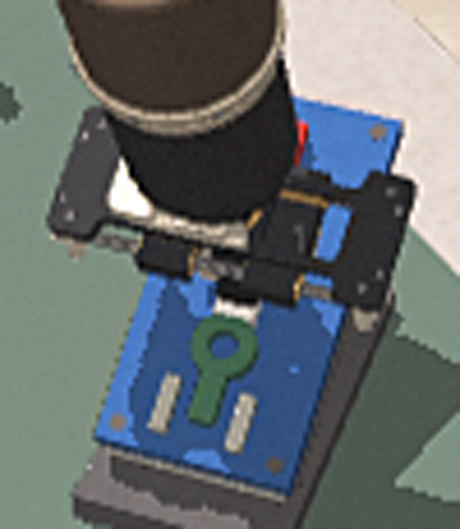

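>>> {"op": "move_arm", "data": {
  "rows": [
    {"delta_rot": [0,0,0],"delta_pos": [0,0,0],"hand": 2.2},
    {"delta_rot": [0,0,0],"delta_pos": [0,0,0],"hand": 2.3},
    {"delta_rot": [0,0,0],"delta_pos": [0,0,0],"hand": 2.5},
    {"delta_rot": [0,0,0],"delta_pos": [0,0,0],"hand": 3.0},
    {"delta_rot": [0,0,0],"delta_pos": [0,0,0],"hand": 4.0},
    {"delta_rot": [0,0,0],"delta_pos": [0,0,0],"hand": 5.0},
    {"delta_rot": [0,0,0],"delta_pos": [0,0,0],"hand": 6.0},
    {"delta_rot": [0,0,0],"delta_pos": [0,0,0],"hand": 6.0},
    {"delta_rot": [0,0,0],"delta_pos": [0,0,0],"hand": 6.0},
    {"delta_rot": [0,0,0],"delta_pos": [0,0,0],"hand": 6.0}
  ],
  "force": 5
}}

```text
t: 14.5
eef_pos: [0.6067, -0.0999, 0.1324]
ee_rot: [-3.141, -0.523, 0.74]
force: [0.1, -0.2, -0.0]
width: 0.0598
```

```bash
python3 st.py 0 0 120
```

```text
t 14.5 q [-0.125  0.275 -0.284 -0.595 -0.747  2.826] pos [ 0.6067 -0.0999  0.1324] F [ 0.1 -0.2 -0. ] M [-1.18  1.18 -0.04] w 0.0598
in deck mm [-0.7 -0.  26.2] F deck [-0.  -0.2 -0. ]
1 rot to go deg [  66.39   60.72 -155.89] in deck axes [-3.0000e-02  1.0000e-02 -1.7999e+02]
-1 rot to go deg [ 0.   -0.02  0.01] in deck axes [-0.01 -0.02  0.01]
shift to go cm [-3.42 -3.12  8.16]
```

Free. Retreat along the plate normal, then back and to the side for a clear view.

>>> {"op": "move_arm", "data": {
  "rows": [
    {"delta_rot": [0,0,0],"delta_pos": [-0.2,-0.18,0.46],"hand": 6.0},
    {"delta_rot": [0,0,0],"delta_pos": [-0.37,-0.34,0.87],"hand": 6.0},
    {"delta_rot": [0,0,0],"delta_pos": [-0.37,-0.34,0.87],"hand": 6.0},
    {"delta_rot": [0,0,0],"delta_pos": [-0.37,-0.34,0.87],"hand": 6.0},
    {"delta_rot": [0,0,0],"delta_pos": [-0.37,-0.34,0.87],"hand": 6.0},
    {"delta_rot": [0,0,0],"delta_pos": [-0.37,-0.34,0.87],"hand": 6.0},
    {"delta_rot": [0,0,0],"delta_pos": [-0.55,-0.5,1.3],"hand": 6.0},
    {"delta_rot": [0,0,0],"delta_pos": [-0.74,-0.68,1.74],"hand": 6.0},
    {"delta_rot": [0,0,0],"delta_pos": [-0.74,-0.68,1.74],"hand": 6.0},
    {"delta_rot": [0,0,0],"delta_pos": [-0.74,-0.68,1.74],"hand": 6.0}
  ]
}}

```text
t: 15.5
eef_pos: [0.5578, -0.1446, 0.2472]
ee_rot: [3.141, -0.523, 0.741]
force: [0.6, -0.9, 0.2]
width: 0.0598
```

>>> {"op": "move_arm", "data": {
  "rows": [
    {"delta_rot": [0,0,0],"delta_pos": [-0.5,2,1.5],"hand": 6.0},
    {"delta_rot": [0,0,0],"delta_pos": [-0.5,3,1.5],"hand": 6.0},
    {"delta_rot": [0,0,0],"delta_pos": [-0.5,3,1],"hand": 6.0},
    {"delta_rot": [0,0,0],"delta_pos": [-0.5,3,0],"hand": 6.0},
    {"delta_rot": [0,0,0],"delta_pos": [-0.5,3,0],"hand": 6.0},
    {"delta_rot": [0,0,0],"delta_pos": [-0.5,3,0],"hand": 6.0},
    {"delta_rot": [0,0,0],"delta_pos": [-0.5,3,0],"hand": 6.0},
    {"delta_rot": [0,0,0],"delta_pos": [-0.5,3,0],"hand": 6.0},
    {"delta_rot": [0,0,0],"delta_pos": [-0.5,3,0],"hand": 6.0},
    {"delta_rot": [0,0,0],"delta_pos": [0,0,0],"hand": 6.0}
  ]
}}

```text
t: 16.5
eef_pos: [0.5123, 0.1183, 0.2865]
ee_rot: [3.142, -0.524, 0.744]
force: [-0.6, 0.5, 0.0]
width: 0.0599
```

```bash
python3 st.py 0 0 120; python3 shot.py 5
```

```text
t 16.5 q [ 0.512 -0.148 -0.517 -0.18  -0.698  1.912] pos [0.5123 0.1183 0.2865] F [-0.6  0.5  0. ] M [-1.22  1.18  0.06] w 0.0599
in deck mm [143.5 224.7 120.9] F deck [-0.1  0.8  0.1]
1 rot to go deg [-66.29 -60.81 155.71] in deck axes [-5.0000e-02 -1.5000e-01  1.7983e+02]
-1 rot to go deg [-0.02  0.03 -0.2 ] in deck axes [-0.1   0.03 -0.17]
shift to go cm [  6.03 -24.94  -7.26]
```

View pics/side5.png

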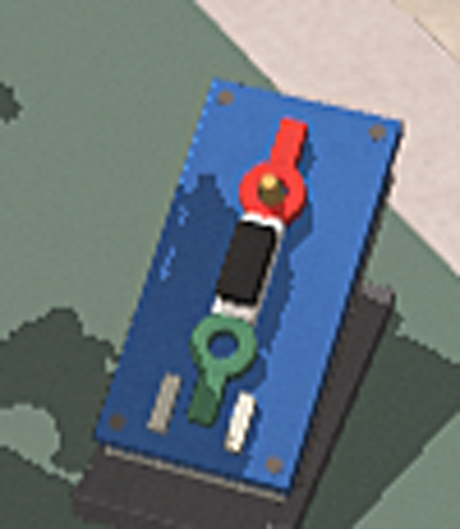

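View pics/full_top5.png

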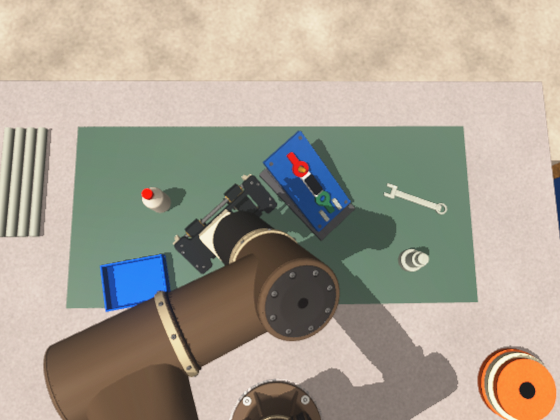

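View pics/full_side5.png

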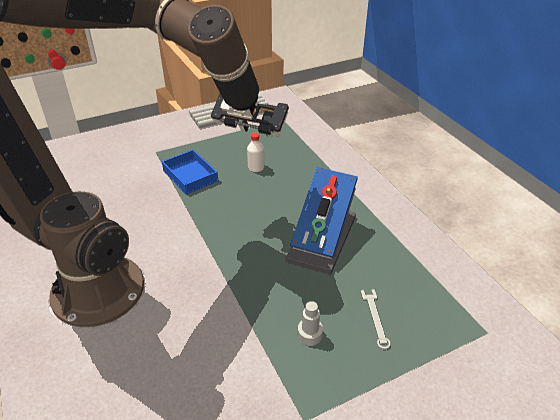

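The side picture shows the red eye around the pin (about 271,190 in the zoom) and the green nose (203,418) between the blocks (164,403) and (240,422). In the full views, the bottle, tray, spindle and wrench are where they were, and the gripper touches nothing.

```bash
python3 -c "
from station import *
print(job_done())"
```

```text
the job is handed in; nothing more can be done
None
```

I turned the rest arm end for end and handed the job in at about 16.6 s. The red eye is on the pin and the green nose lies between the guide blocks.

- **How it went:** I gripped the bar at its middle, lifted the arm off along the plate's normal and turned it 180° about that normal. I then lowered it onto the pin in small steps until the plate carried it, let go and backed off.
- **Fully down:** The tool stopped 27.0 mm above the plate, the same height as at the first grasp. The force along the plate's normal went from −3.3 N to +5.2 N as the plate took the weight.
- **Final pictures:** The side view shows the red eye around the pin, the green nose between the two guides and the arm lying flat. By eye in both views, the bottle, spindle, wrench and tray look unmoved.
- **Forces:** The largest reading after any move was about 7 N. Readings came only after each call, so brief peaks in between were not seen.
- **Disagreements:** The two cameras differed by up to about 4 mm on where the plate is. On the way down, the arm pressed lightly on the pin (about 3 N). I moved it 1.3 mm down the slope and that contact cleared.

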